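# Clamp a heat sink in a screw press with a fold-away crank

## Robot

A 7-joint arm with a two-finger parallel gripper is mounted at the origin on a cart in front of the work surface, level with it; the furniture and walls round the work are solid. World frame = base frame: x ahead of the robot, y to its left, z up, the work surface at z = 0. Lengths are in m, angles in rad, forces in N, time in s.
With the tool pointing down it reaches from about 0.425 to 0.925 m from the base axis. Payload 6.8 kg.
Tool frame: the origin (TCP) lies midway between the tips of the shut fingers; the grasp point (between the pads) lies 19 mm behind it; z points along the fingers, y is the direction in which the jaws open and shut (so a half turn about z gives the same grasp; the last joint's range is limited). The gripper opens to 85 mm and grips with 20 to 120 N. Pads are 22 mm wide; open, the fingers measure 114 mm over their backs; the gripper's body (76 mm by 85 mm) begins 54 mm behind the grasp point. The pads swing forward as they close: fully open they stand 13 mm farther back than shut.
Start: joints at [-1.305, 0.477, 0.022, 1.555, -0.011, 1.109, -0.083], TCP at [0.246, 0.628, 0.231] pointing down, gripper open.
Joint ranges: [-2.96, 2.96], [-0.34, 2.1], [-1.41, 1.46], [0.24, 2.44], [-1.37, 4.51], [0.17, 1.92], [-2.96, 2.96]. Speed limits (rad/s): [2.39, 2.39, 3.14, 3.14, 3.14, 3.14, 3.14].

## Interface

Orientations are given as a rotation vector (axis times angle).
In Python, from bench import r gives the robot as it stands. The module is installed in compiled form; this text tells all that it offers.
- The arm moves only by the tool play_rows, never from a script. Its argument "plan" is a list of rows, each a list of 7 numbers: the shift along the world's x, y, z in mm, then the turn, a rotation vector about the world's x, y, z in rad, then the finger opening in mm, from 0 to 85.4. A call has 1 to 12 rows; each row is the pose to reach, as a shift and turn from the pose commanded when the call began; what a row does not reach only later rows make up. A row lasts 1/10 s, in which the tool goes at most 50 mm and 8.59 degrees, less where a joint would pass 70% of its speed; a pose out of reach is approached as far as the arm can. A call with a gripper value outside its range is refused whole. The fingers move at their own pace and stop on an object; "grip_force" is the grip in N (left out, the last holds). Time passes only in rows, so rows that repeat a pose let the fingers close. It gives the time, the measured TCP pose, the force and the opening at its end, in the units of the state.
- r.get_obs(): the state, without advancing time (a new reading comes with each control period).
- r.grab_frame(name): name is "side" or "top" or "wrist"; returns a dict with "color" (420x560x3 uint8, blue, green, red), "z_map" (420x560 float32, m along the optical axis (not along the pixel's ray), 0 where there is no reading), "camera_matrix" (3x3 intrinsics, pixels), "R" (3x3) and "t" (3): a world point X has camera coordinates R X + t. Camera axes: x right, y down, z forward; pixel columns grow to the right and rows downward; lengths in m; the calibration is good to about 2 mm. A picture is of the moment at which its call begins.
- r.hand_in(): hands the job in, once; it reports no verdict.
The state is a dict: "clock": time; "joints": joint angles; "qvel": joint speeds; "tau": joint torques, N m; "tcp_pos": TCP position; "orientation": TCP orientation; "contact_force": force on the tool from outside, world axes, zero at the start; "moment": the same for the moment, N m; "grip_width": finger opening in m.
Only numpy, scipy, OpenCV 4.12 (cv2) and the standard library are available. Lean on these libraries where they do the work, as an engineer would, in place of code of your own. Each camera call takes 0.05 s, during which the arm holds its last target.

## Task

Clamp the heat sink in the small screw press so that its bonding pad can set. Swing the crank handle that lies folded across the handwheel up until it snaps upright and stays there by itself (while folded it locks the wheel), then wind the wheel clockwise, seen from above, until the sprung pad bears firmly on the heat sink with its springs about half squeezed: more than a touch, but not squeezed solid. Leave the crank standing upright, the heat sink in its place and the tools around the press undisturbed.

Things in the scene. Friction and masses are not known exactly. Their poses are not given: they have to be found in the camera images.
- press: Dark blue-grey C-frame screw press, bolted down, 166 mm deep, 100 wide. Origin at bench level on the vertical screw (= wheel) axis; x to the column at its back. Under the ram's cup hangs a round pad, 36 mm wide, on disc springs: the pad-to-cup gap is 8 mm when free and closes as they are squeezed (60 N per mm; half = 4 mm, 240 N). The pad starts 4 to 12 mm above the heat sink.
- press_axis (a point): Point on the axis of the handwheel at the height of the crank's hinge, 202 mm above the bench. The wheel is a dished aluminium disc, 170 mm across, that stays at its height: the flat web inside its rim is 174 mm above the bench, the rim's top 184 mm; the rim's inside is 72 mm from the axis.
- wheel (a joint): Angle the handwheel has turned, 0 at the start, growing clockwise seen from above; 2 pi lowers the ram 10 mm. Before the pad touches, turning takes about 9 N at the crank grip (friction, which also holds the wheel where it is left). Each mm of squeeze adds about 1.4 N of steady push-back along the circle, felt at rest too. Past about 6 mm the wheel runs back a little when let go.
- crank_hinge (a point): Centre of the crank's hinge pin, in a dark clevis on the handwheel, 70 mm from the wheel axis and 202 mm above the bench. The hinge axis is level and tangential to the wheel. It goes round with the wheel.
- grip_center (a point): Centre of the black crank grip (80 mm long, 20 mm thick, revolves freely about its own length), 65 mm from the hinge pin along the crank. The grip reaches from 25 to 104 mm from the hinge. Folded, the crank lies level from the hinge across the wheel axis, its centre line 28 mm above the web; upright, its top is 306 mm above the bench.
- crank (a joint): Crank angle: 0 folded flat, 1.57 upright (stop). It lifts with a few N at the grip; from about 0.95 to 1.34 rad a spring catch resists (up to 0.5 N m); past that it snaps upright and is held; let go earlier it falls back. A pin locks the wheel to the press (play 0.02 rad) until the crank passes about 1.45. Over 5 N inward near the top folds it again.
- heat_sink: Finned aluminium heat sink, 44 x 60 x 25 mm high, loose on a thin aluminium plate on the press's anvil, right under the pad. Origin at the centre of its underside. The anvil's height is set differently each time.
- screwdriver: Bystander: red-handled screwdriver, 214 mm long, lying on the bench left of and before the press. Origin at its underside.
- spanner: Bystander: steel combination spanner, 171 mm long, lying on the bench left of the press. Origin at its underside.
- esd_brush: Bystander: black brush, 173 mm long, lying on the bench before the press. Origin at its underside.
Mind the look-alikes: they are no part of the job. What is shaped like the heat_sink but pink is not meant.

How it is judged:
By the outcome, as a careful person would: the job done as asked, in the order asked, and still so for the second after the job is handed in, with the robot touching nothing.
It also fails if it takes over 64 s, if anything falls off the work surface, if the arm or the gripper's body presses on something with over 40 N, if the wrist force passes 120 N, or if a joint passes its speed limit or range.

## Working session

There is one attempt and no reset: what is moved stays moved. The work goes in short steps, Python scripts to look and compute and a tool call to move; the robot and the scene stay as the last step left them, time stands still between calls to the robot, and variables do not carry over. Pictures are saved under pics/ and viewed, and the job is handed in when it is done.

Besides the shell and the picture viewer there is one more tool, called after "Call:" as name(argument=value, ...), one argument or row to a line, values as JSON. play_rows: Moves the arm, as the interface text tells. Its arguments: {"type":"object","properties":{"plan":{"type":"array"},"grip_force":{"type":"number"}},"required":["plan"]}

```bash
mkdir -p pics
cat > h.py <<'E'
import numpy as np, cv2
from bench import r
def snap(name,fn):
    f=r.grab_frame(name); cv2.imwrite('pics/'+fn+'.png',f['color']); np.savez('pics/'+fn+'.npz',**f); return f
def w(f,u,v):
    K=f['camera_matrix'];z=f['z_map'][int(v),int(u)]
    c=np.array([(u-K[0,2])/K[0,0]*z,(v-K[1,2])/K[1,1]*z,z]); return f['R'].T@(c-f['t'])
def cloud(f):
    K=f['camera_matrix'];z=f['z_map'];v,u=np.mgrid[:z.shape[0],:z.shape[1]]
    c=np.stack([(u-K[0,2])/K[0,0]*z,(v-K[1,2])/K[1,1]*z,z],-1); return (c-f['t'])@f['R']
def proj(f,X):
    c=f['R']@np.array(X)+f['t'];p=f['camera_matrix']@c;return p[:2]/p[2]
E
python3 - <<'E'
from h import *
for n in ['side','top','wrist']:
    f=snap(n,n+'0'); print(n,f['camera_matrix'].ravel(),f['R'],f['t'],-f['R'].T@f['t'])
print(r.get_obs())
E
```

```text
side [521.49143862   0.         277.74947381   0.         521.49143862
 207.1228905    0.           0.           1.        ] [[ 0.90611187 -0.42284076  0.01292174]
 [-0.14914805 -0.34789715 -0.92559301]
 [ 0.39587389  0.83676357 -0.37829962]] [-0.4868442   0.16410857  1.21437183] [-0.01512632 -1.16490677  0.61758502]
top [388.21861433   0.         275.02809539   0.         388.21861433
 209.67108284   0.           0.           1.        ] [[ 0.00614976 -0.99996239  0.00611555]
 [-0.98239371 -0.00718343 -0.1866842 ]
 [ 0.18672111 -0.00485982 -0.98240094]] [-0.12646079  0.50234404  1.1642835 ] [ 0.27688102 -0.11718927  1.23834628]
wrist [348.38948014   0.         278.21841746   0.         348.38948014
 212.05985606   0.           0.           1.        ] [[ 0.36431381  0.93127539 -0.00126329]
 [ 0.88682575 -0.34651044  0.30572963]
 [ 0.28428073 -0.11250185 -0.95211753]] [-0.67390209 -0.03939691  0.37871679] [0.17278814 0.65654333 0.37177636]
{'clock': 0.15, 'joints': array([-1.30508491,  0.47762918,  0.0223404 ,  1.55618429, -0.01151332,
        1.10930269, -0.08313038]), 'qvel': array([-5.55246429e-04, -3.93192517e-03, -1.42934231e-03, -4.43778678e-03,
        4.92911690e-04, -3.34017628e-04,  2.15510749e-05]), 'tau': array([ 2.52004844e-03, -5.96917319e+01,  1.60992432e+00, -2.81489700e+01,
        1.26426428e-02,  6.54348943e-03, -2.80567122e-05]), 'tcp_pos': array([0.24632303, 0.62797632, 0.23055314]), 'orientation': array([-5.83755102e-01, -3.08669969e+00,  2.17447086e-03]), 'contact_force': array([ 0.88811843,  0.38757605, -0.12593647]), 'moment': array([-0.00851143, -0.0037269 , -0.04811678]), 'grip_width': 0.08561513422879748}
```

View pics/side0.png

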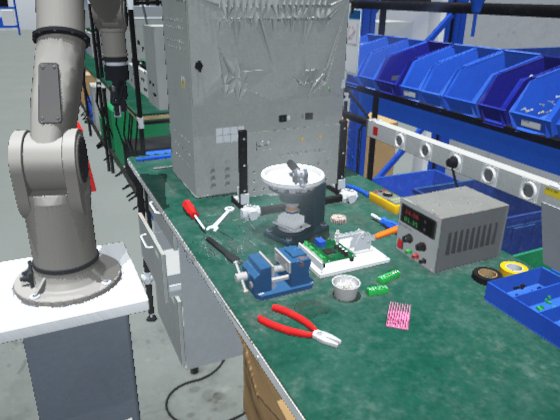

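View pics/top0.png

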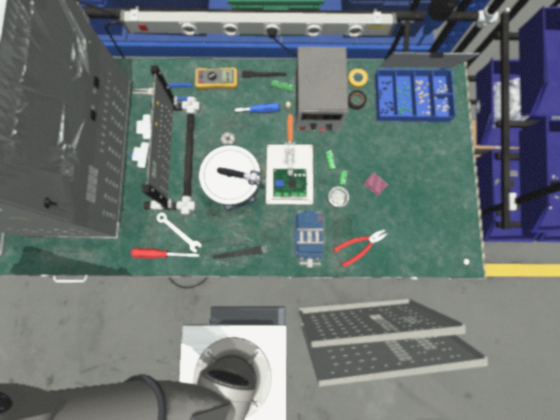

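View pics/wrist0.png

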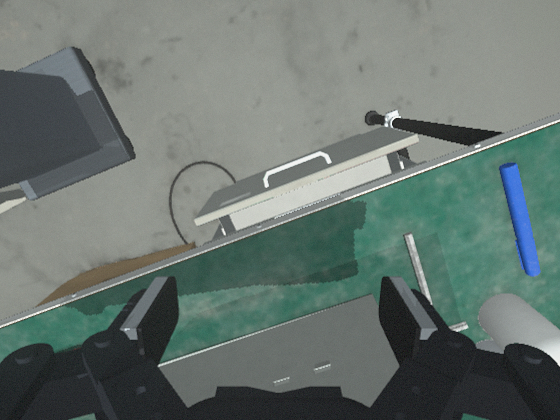

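Run:
```python
from h import *
f=dict(np.load('pics/top0.npz'));P=cloud(f);g=dict(np.load('pics/side0.npz'));Q=cloud(g)
# rim pts
for nm,A in [('top',P),('side',Q)]:
    m=(abs(A[...,2]-.183)<.006)&(A[...,0]>.4)&(A[...,0]<.8)&(abs(A[...,1])<.25)
    p=A[m]; print(nm,m.sum(),p.min(0),p.max(0))
    # circle fit
    for it in range(4):
        M=np.c_[2*p[:,:2],np.ones(len(p))];b=(p[:,:2]**2).sum(1);s=np.linalg.lstsq(M,b,rcond=None)[0];R=np.sqrt(s[2]+s[0]**2+s[1]**2)
        e=np.hypot(*(p[:,:2]-s[:2]).T)-R;p=p[abs(e)<max(.012/(it+1),.005)]
    print(s[:2],R,len(p),p[:,2].mean())
c=f['color'][110:240,110:330];cv2.imwrite('pics/topc.png',cv2.resize(c,None,fx=3.6,fy=3.6,interpolation=cv2.INTER_CUBIC))
c=g['color'][120:260,180:390];cv2.imwrite('pics/sidec.png',cv2.resize(c,None,fx=3.8,fy=3.8,interpolation=cv2.INTER_CUBIC))
# height map
zm=P[...,2][100:270:6,100:330:8]
for i,row in zip(range(100,270,6),zm): print(i,' '.join('%4d'%(1000*a) for a in row))
```

```text
top 976 [ 0.49515351 -0.09385912  0.17700602] [0.79527572 0.22485527 0.18887054]
[0.58669875 0.02109659] 0.08044745983021756 87 0.18239041332170947
side 675 [ 0.49572806 -0.09626531  0.17701589] [0.79946699 0.22563931 0.18898399]
[0.63918589 0.07577784] 0.15145279874371065 97 0.18166477251467342
100 1238  159   98   36    3    0    0  228  154   80    7   35   26   -1    3    2    2    1    1   -1    0   -2    0    2    0  154  151  146  150
106  201  149    8   36    5   -2    1  226  149   64   29   32   37   -3    6    1   -2    0    1   21   27   25   28    3    0  150  153  150  150
112  199  146   95   26    5    6    4  221  148   64    4   36   21    3   -1    3    2    3    0    1    2    5    3    0   -1  142  142  143  143
118  194  137   85   25   -2    1   17  215  142   51    1   28    0    0    2    3    2    0   -1    3    1    6    6    3   60  101  107  107  107
124  189  137   79   21    1   19   17  219  137   54    6   32    3    0    0    6    2    0    0    1   -3   -1    3    2   54   50   48   71   52
130  191  139   79   16    1   18   17  210  135   47    3
[... 2817 characters left out ...]
   0    5   -2   -3    8    0    6    2    1    1    0    2    0    3    2   -1   -2   80   74   81    0
250    0   -1    0    1   26   30   25   24   -1    5    0   -3    3    0    6    1    2    2   11    8    9    6    4    3   -1   71   74   77    1
256    2    4    6    2    0   25   25   25   21    3    7    0    2    2    3    8    3    0    0    3    1    1    0    6    0   56   58   59    1
262   -2    1   -3    2    3    0    1    0    2    2    2    0    0    1    3    0   -1   -2    2    0    0    1    4    1    3   73   53    0    1
268    5    4    3    0   -1    0    0    1    0    6    6   -2    3    1    0   -3    4    2    1   -4    0   -3    0    1    0    0    1    2   -1
```

View pics/topc.png

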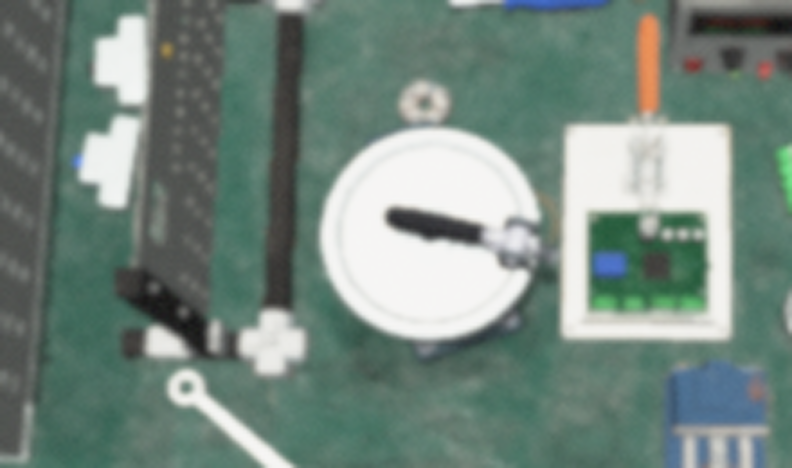

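View pics/sidec.png

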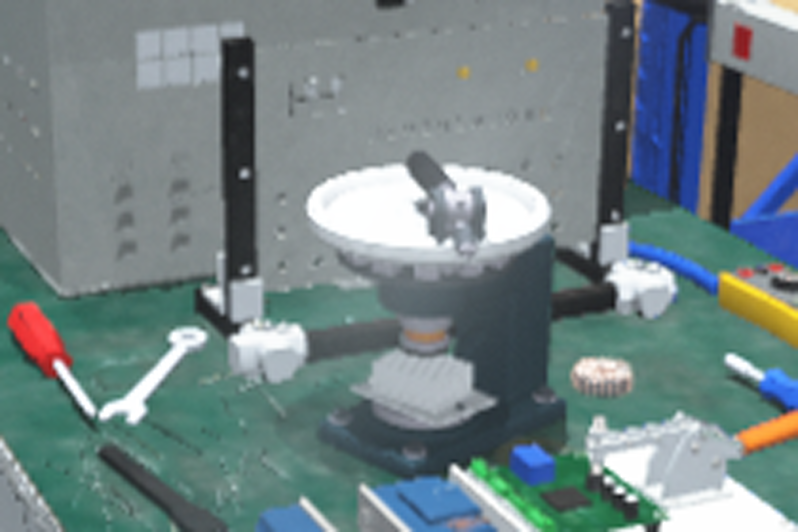

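Run:
```python
from h import *
from scipy.ndimage import label
f=dict(np.load('pics/top0.npz'));P=cloud(f);g=dict(np.load('pics/side0.npz'));Q=cloud(g)
def outline(f,A,box):
    m=(A[...,2]>.165)&(A[...,2]<.225)&(A[...,0]>.46)&(A[...,0]<.72)&(A[...,1]>-.13)&(A[...,1]<.13)
    m=m.astype(np.uint8);n,l,s,c=cv2.connectedComponentsWithStats(m);k=1+np.argmax(s[1:,4]);m=(l==k)
    return m
K=f['camera_matrix']
for nm,f,A in [('top',f,P),('side',g,Q)]:
    m=outline(f,A,0);print(nm,m.sum());p=A[m]
    # boundary rays intersect z=.184
    cs,_=cv2.findContours(m.astype(np.uint8),cv2.RETR_EXTERNAL,cv2.CHAIN_APPROX_NONE);c=max(cs,key=len)[:,0]
    K=f['camera_matrix'];C=-f['R'].T@f['t'];d=np.c_[(c[:,0]-K[0,2])/K[0,0],(c[:,1]-K[1,2])/K[1,1],np.ones(len(c))]@f['R']
    X=C+d*((.184-C[2])/d[:,2])[:,None];q=X[:,:2]
    from scipy.optimize import least_squares
    s=least_squares(lambda s:np.hypot(q[:,0]-s[0],q[:,1]-s[1])-s[2],[.59,.03,.085],loss='soft_l1',f_scale=.002).x
    print(nm,s, np.round(1000*(np.hypot(q[:,0]-s[0],q[:,1]-s[1])-s[2])[::8],1))
    h=p[(p[:,2]>.194)&(p[:,2]<.23)]
    print(len(h),h.min(0),h.max(0))
    # dark pixels = grip
    col=f['color'][m].max(1);dk=p[(col<70)&(p[:,2]>.195)];print('dark',len(dk),dk.mean(0) if len(dk) else 0)
    if len(dk):
        u,sv,vt=np.linalg.svd(dk-dk.mean(0));print(vt[0],np.percentile((dk-dk.mean(0))@vt[0],[0,2,98,100]))
```

```text
top 2800
top [0.5782428  0.00516311 0.08389598] [ 1.7 -0.6  0.7  0.7  0.4 -1.6  0.5 -0.8 -0.4 -0.3  0.2  1.1 -0.8  0.1
  3.2 12.7 -2.  -0.7 -1.6 -1.1 -0.3 -1. ]
357 [ 0.54724588 -0.08298365  0.19404624] [0.59210351 0.03865879 0.21729589]
dark 95 [0.57546633 0.00228737 0.21005972]
[-0.19061784 -0.98165478  0.00432789] [-0.03442232 -0.03104107  0.03156391  0.03332401]
side 1348
side [ 0.5647382  -0.02404694  0.09428476] [ 40.6   6.2  -2.   -6.9 -10.8  -2.    1.5   6.    1.4   0.6   3.7  -1.6
  -4.4 -11.3  -6.3   0.1  -1.   22. ]
206 [ 0.54536926 -0.08030678  0.19405768] [0.58944583 0.03705019 0.21353681]
dark 0 0
```

Run:
```python
from h import *
f=dict(np.load('pics/top0.npz'));P=cloud(f);g=dict(np.load('pics/side0.npz'));Q=cloud(g)
A=np.r_[P[f['z_map']>0],Q[g['z_map']>0]]
A=A[(A[:,0]>.1)&(A[:,0]<.85)&(A[:,1]>-.3)&(A[:,1]<.8)&(A[:,2]>.06)]
print('max height mm, rows x 0.1..0.85, cols y .8..-.3')
xs=np.arange(.1,.86,.05);ys=np.arange(.8,-.31,-.05)
print('     ',' '.join('%4d'%(y*100) for y in ys[:-1]))
for x in xs:
    print('%.2f'%x,' '.join('%4d'%(1000*(A[(A[:,0]>=x)&(A[:,0]<x+.05)&(A[:,1]<=y)&(A[:,1]>y-.05)][:,2].max(initial=0))) for y in ys[:-1]))
```

```text
max height mm, rows x 0.1..0.85, cols y .8..-.3
        80   75   70   64   59   54   49   44   39   34   29   24   19   14    9    4    0   -5  -10  -15  -20  -25
0.10    0    0    0    0    0    0    0    0    0    0    0  748  782  729  586    0    0    0    0    0    0    0
0.15    0    0    0  528  580  594  595  595    0    0    0    0    0    0    0    0    0    0    0    0    0    0
0.20    0    0    0  530  553  590  595    0    0    0    0    0    0    0    0    0    0    0    0    0    0    0
0.25    0    0  338  594  594  595    0    0    0    0    0    0    0    0    0    0    0    0    0    0    0    0
0.30    0    0    0    0    0    0    0    0    0    0    0    0    0    0    0    0    0    0    0   73   72    0
0.35    0    0    0    0    0    0    0    0    0    0    0    0    0    0    0    0    0    0    0   81   84   82
0.40    0    0  594  595  595  596  597  597  598    0    0    0    0    0    0    0    0    0    0   82   83   82
0.45    0    0  513  539    0    0    0    0  599  329    0    0    0    0    0  185  184    0    0   83   88   84
0.50    0    0  
[... 203 characters left out ...]
    0    0
0.60    0    0  580  580  537    0    0    0  614    0    0  253    0    0  186  186  186  186    0   86    0    0
0.65    0    0  580  574  538    0    0    0  622    0    0  252    0    0  145  188  188    0    0   72    0    0
0.70    0    0  577  580  537    0    0    0  622    0    0  250    0    0    0    0    0    0    0   65    0    0
0.75    0    0  577  580  537    0    0    0  622    0    0  251    0    0    0    0    0    0    0  154  157  156
0.80    0    0  577    0  537    0    0    0  601    0    0  258  191    0    0    0    0    0    0  157  157  156
0.85    0    0    0    0    0    0    0    0    0    0    0    0    0    0    0    0    0    0    0    0    0    0
```

Run:
```python
from h import *
g=dict(np.load('pics/side0.npz'));Q=cloud(g)
c=g['color'][190:245,265:330];cv2.imwrite('pics/sz.png',cv2.resize(c,None,fx=11,fy=10,interpolation=cv2.INTER_NEAREST))
for z in (0.174,0.184): print(proj(g,[.578,.005,z]))
for v in range(196,236): print(v,[tuple(np.round(1000*Q[v,u]).astype(int)) for u in (286,290,294)], g['color'][v,290])
```

```text
[291.7243837  175.07888912]
[291.81166486 171.4874816 ]
196 [(np.int64(552), np.int64(-17), np.int64(126)), (np.int64(561), np.int64(-22), np.int64(127)), (np.int64(570), np.int64(-26), np.int64(127))] [115 109  96]
197 [(np.int64(553), np.int64(-14), np.int64(122)), (np.int64(563), np.int64(-18), np.int64(122)), (np.int64(570), np.int64(-27), np.int64(124))] [111 106  93]
198 [(np.int64(552), np.int64(-15), np.int64(120)), (np.int64(561), np.int64(-22), np.int64(121)), (np.int64(572), np.int64(-24), np.int64(120))] [110 104  92]
199 [(np.int64(553), np.int64(-14), np.int64(117)), (np.int64(562), np.int64(-19), np.int64(117)), (np.int64(571), np.int64(-26), np.int64(118))] [108 102  89]
200 [(np.int64(555), np.int64(-11), np.int64(113)), (np.int64(563), np.int64(-19), np.int64(114)), (np.int64(571), np.int64(-26), np.int64(115))] [108 103  90]
201 [(np.int64(554), np.int64(-13), np.int64(111)), (np.int64(560), np.int64(-24), np.int64(113)), (np.int64(573), np.int64(-22), np.int64(111))] [107 101  89]
202 [(np.int64(552), np.int64(-17), np.int64(109)), (np.int64(562), np.int64(-21), n
[... 4498 characters left out ...]
(-27), np.int64(28)), (np.int64(565), np.int64(-42), np.int64(33))] [153 140 138]
232 [(np.int64(553), np.int64(-18), np.int64(22)), (np.int64(562), np.int64(-25), np.int64(23)), (np.int64(566), np.int64(-40), np.int64(29))] [133 122 118]
233 [(np.int64(549), np.int64(-26), np.int64(23)), (np.int64(562), np.int64(-25), np.int64(21)), (np.int64(569), np.int64(-35), np.int64(24))] [80 72 61]
234 [(np.int64(548), np.int64(-29), np.int64(22)), (np.int64(558), np.int64(-32), np.int64(21)), (np.int64(567), np.int64(-38), np.int64(22))] [75 68 52]
235 [(np.int64(548), np.int64(-29), np.int64(19)), (np.int64(558), np.int64(-33), np.int64(19)), (np.int64(569), np.int64(-36), np.int64(18))] [78 71 56]
```

View pics/sz.png

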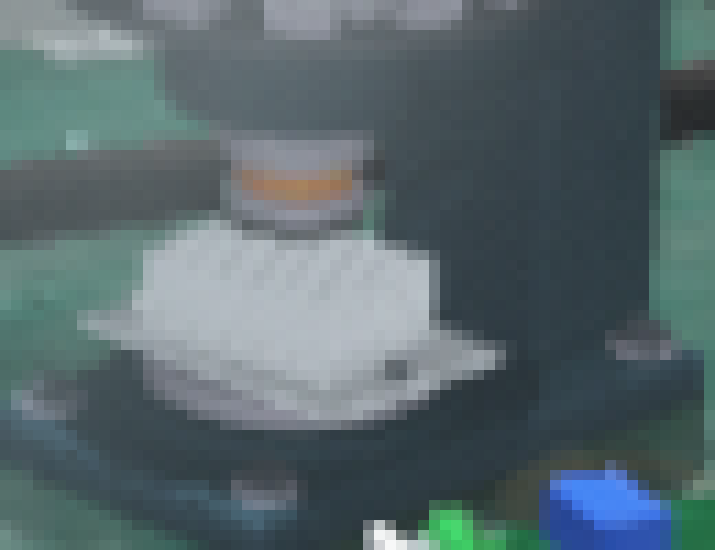

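Call:
play_rows(
  plan=[
    [5,-45,15,0,0,-0.1,60],
    [10,-90,30,0,0,-0.2,60],
    [16,-135,45,0,0,-0.3,60],
    [24,-180,60,0,0,-0.4,60],
    [40,-220,75,0,0,-0.5,60],
    [56,-260,85,0,0,-0.6,60],
    [74,-302,95,0,0,-0.7,60],
    [90,-342,100,0,0,-0.8,60],
    [104,-378,100,0,0,-0.9,60],
    [104,-378,100,0,0,-0.9,60],
  ],
)

```text
clock: 1.15
tcp_pos: [0.3524, 0.2453, 0.3316]
orientation: [1.882, 2.516, 0.0]
contact_force: [-0.2, 0.3, 0.1]
grip_width: 0.0598
```

Call:
play_rows(
  plan=[
    [15,-40,20,0,0,-0.06,60],
    [30,-80,40,0,0,-0.12,60],
    [50,-120,40,0,0,-0.18,60],
    [75,-155,40,0,0,-0.24,60],
    [100,-190,40,0,0,-0.3,60],
    [132,-220,40,0,0,-0.36,60],
    [165,-250,40,0,0,-0.42,60],
    [195,-275,40,0,0,-0.48,60],
    [225,-300,40,0,0,-0.48,60],
    [225,-300,40,0,0,-0.48,60],
    [225,-300,40,0,0,-0.48,60],
  ],
)

```text
clock: 2.25
tcp_pos: [0.5756, -0.0496, 0.3704]
orientation: [-2.415, -2.008, 0.003]
contact_force: [-0.3, 0.5, -0.4]
grip_width: 0.0599
```

Run:
```python
from h import *
f=snap('wrist','w1');g=snap('top','t1');print(r.get_obs()['tcp_pos'],-f['R'].T@f['t'],r.get_obs()['joints'])
```

```text
[ 0.57503732 -0.04840493  0.37098985] [0.58954984 0.02739445 0.51166304] [-0.62128295  0.25082619  0.74829748  1.64404977 -0.17595623  1.31665618
 -0.0253874 ]
```

View pics/w1.png

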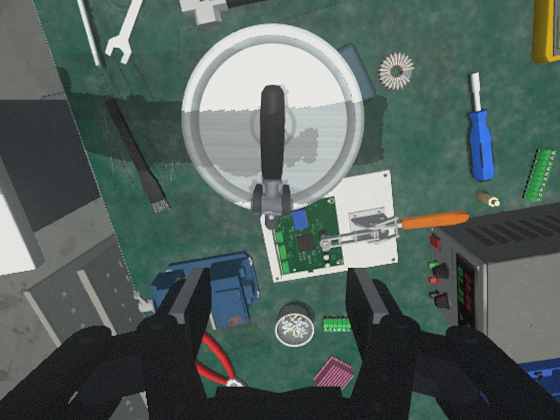

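```bash
cat > fit.py <<'E'
from h import *
from scipy.optimize import least_squares
def rim(f):
    A=cloud(f);ok=(f['z_map']>0)&(A[...,2]>.165)&(A[...,2]<.195)&(np.hypot(A[...,0]-.578,A[...,1]-.005)<.11)
    m=ok.astype(np.uint8);cs,_=cv2.findContours(m,cv2.RETR_EXTERNAL,cv2.CHAIN_APPROX_NONE);c=max(cs,key=len)[:,0]
    K=f['camera_matrix'];C=-f['R'].T@f['t'];d=np.c_[(c[:,0]-K[0,2])/K[0,0],(c[:,1]-K[1,2])/K[1,1],np.ones(len(c))]@f['R']
    X=C+d*((.184-C[2])/d[:,2])[:,None];q=X[:,:2]
    s=least_squares(lambda s:np.hypot(q[:,0]-s[0],q[:,1]-s[1])-s[2],[.578,.005,.085],loss='soft_l1',f_scale=.001).x
    return s
def dark(f,z0=.196,z1=.225,cyl=.1):
    A=cloud(f);ok=(f['z_map']>0)&(A[...,2]>z0)&(A[...,2]<z1)&(np.hypot(A[...,0]-.578,A[...,1]-.005)<cyl)
    p=A[ok&(f['color'].max(2)<75)];mu=np.median(p,0);u,s,vt=np.linalg.svd(p-p.mean(0),full_matrices=False);return len(p),p.mean(0),vt[0],np.percentile((p-p.mean(0))@vt[0],[1,99])
E
python3 - <<'E'
from fit import *
for n in ['w1','t1','top0']:
    f=dict(np.load('pics/%s.npz'%n));print(n,rim(f),dark(f))
f=dict(np.load('pics/w1.npz'))
for p in [(272,92),(272,120),(272,160),(272,175)]: print(p,w(f,*p))
E
```

```text
w1 [0.58057536 0.00977343 0.08019281] (1908, array([ 0.57768632, -0.00315842,  0.20855329]), array([-0.19449907, -0.98088418, -0.00602755]), array([-0.04224072,  0.05079904]))
t1 [ 0.53533238 -0.03997262  0.03694781] (28, array([ 0.57022823, -0.02525406,  0.2091776 ]), array([-0.10772451, -0.9941514 ,  0.0076432 ]), array([-0.00799345,  0.0088281 ]))
top0 [0.57805113 0.00611161 0.08275831] (104, array([0.57534521, 0.00157368, 0.21000242]), array([-0.19970223, -0.9798552 , -0.00167292]), array([-0.03220363,  0.03363403]))
(272, 92) [0.5851263  0.03438545 0.20940447]
(272, 120) [0.58102957 0.01264818 0.21168351]
(272, 160) [ 0.57472999 -0.02033509  0.21076265]
(272, 175) [ 0.5721229  -0.0337818   0.20834654]
```

```bash
cat >> fit.py <<'E'
def circ(f,R=.085,z=.184,c0=(.578,.007),rad=.012):
    g=cv2.GaussianBlur(cv2.cvtColor(f['color'],cv2.COLOR_BGR2GRAY).astype(np.float32),(0,0),1.0)
    a=np.linspace(0,2*np.pi,360,endpoint=False)
    def samp(cx,cy,RR):
        X=np.c_[cx+RR*np.cos(a),cy+RR*np.sin(a),np.full(360,z)];c=X@f['R'].T+f['t'];p=c@f['camera_matrix'].T;p=(p[:,:2]/p[:,2:]).astype(np.float32)
        return cv2.remap(g,p[:,0].reshape(1,-1),p[:,1].reshape(1,-1),cv2.INTER_LINEAR)[0]
    best=[]
    for cx in np.arange(c0[0]-rad,c0[0]+rad,.0005):
        for cy in np.arange(c0[1]-rad,c0[1]+rad,.0005):
            d=samp(cx,cy,R-.0015)-samp(cx,cy,R+.0015);best.append((np.clip(d,-5,40).mean(),cx,cy))
    best.sort(reverse=True);return best[0],best[3]
E
python3 - <<'E'
from fit import *
for n in ['w1','top0']:
    f=dict(np.load('pics/%s.npz'%n))
    for R in (.083,.084,.085,.086,.087): print(n,R,circ(f,R))
E
```

```text
w1 0.083 ((np.float32(35.3185), np.float64(0.5784999999999986), np.float64(0.008499999999999987)), (np.float32(34.915897), np.float64(0.5789999999999985), np.float64(0.00799999999999999)))
w1 0.084 ((np.float32(34.439034), np.float64(0.5799999999999984), np.float64(0.00799999999999999)), (np.float32(34.352024), np.float64(0.5804999999999984), np.float64(0.00749999999999999)))
w1 0.085 ((np.float32(30.553125), np.float64(0.5794999999999985), np.float64(0.00699999999999999)), (np.float32(29.613905), np.float64(0.5794999999999985), np.float64(0.006499999999999989)))
w1 0.086 ((np.float32(20.241556), np.float64(0.5779999999999986), np.float64(0.002999999999999993)), (np.float32(20.172695), np.float64(0.5774999999999987), np.float64(0.002999999999999993)))
w1 0.087 ((np.float32(18.578733), np.float64(0.5849999999999979), np.float64(0.004999999999999991)), (np.float32(18.450031), np.float64(0.5854999999999978), np.float64(0.004999999999999991)))
top0 0.083 ((np.float32(30.06171), np.float64(0.5779999999999986), np.float64(0.00749999999999999)), (np.float32(29.949715), np.float64(0.5784999999999986), np.float64(0.00749999999999999)))
top0 0.084 ((np.float32(34.519054), np.float64(0.5789999999999985), np.float64(0.00749999999999999)), (np.float32(34.2553), np.float64(0.5789999999999985), np.float64(0.00799999999999999)))
top0 0.085 ((np.float32(36.286644), np.float64(0.5789999999999985), np.float64(0.00749999999999999)), (np.float32(36.158867), np.float64(0.5794999999999985), np.float64(0.00699999999999999)))
top0 0.086 ((np.float32(36.49981), np.float64(0.5779999999999986), np.float64(0.00749999999999999)), (np.float32(36.460537), np.float64(0.5784999999999986), np.float64(0.00749999999999999)))
top0 0.087 ((np.float32(35.820843), np.float64(0.5779999999999986), np.float64(0.00699999999999999)), (np.float32(35.739395), np.float64(0.5774999999999987), np.float64(0.00749999999999999)))
```

Call:
play_rows(
  plan=[
    [4,40,-20,0,0,0,45],
    [7,73,-50,0,0,0,45],
    [7,73,-90,0,0,0,45],
    [7,73,-130,0,0,0,45],
    [7,73,-150,0,0,0,45],
    [7,73,-150,0,0,0,45],
    [7,73,-150,0,0,0,45],
  ],
)

```text
clock: 3.05
tcp_pos: [0.5825, 0.0243, 0.2223]
orientation: [-2.414, -2.011, -0.002]
contact_force: [0.3, -0.3, 0.3]
grip_width: 0.0452
```

Run:
```python
from h import *
f=snap('wrist','w2');print(r.get_obs()['tcp_pos'],r.get_obs()['contact_force'])
f=snap('side','s2')
```

```text
[0.58313356 0.02404355 0.22304419] [-1.15954091 -0.25540397  1.11749837]
```

View pics/w2.png

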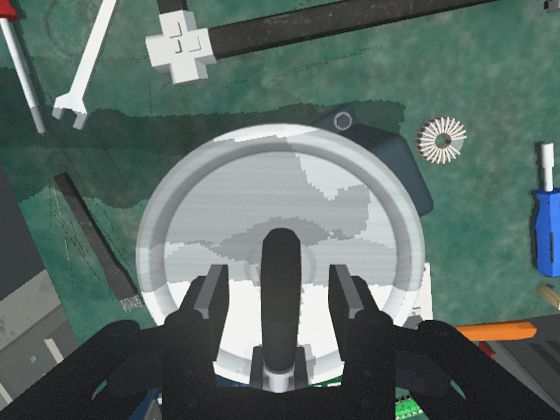

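Call:
play_rows(
  plan=[
    [0,0,-20,0,0,0,45],
    [0,0,-36,0,0,0,45],
    [0,0,-36,0,0,0,15],
    [0,0,-36,0,0,0,15],
    [0,0,-36,0,0,0,15],
    [0,0,-36,0,0,0,15],
  ],
  grip_force=40,
)

```text
clock: 3.75
tcp_pos: [0.5833, 0.0235, 0.1865]
orientation: [2.414, 2.009, 0.003]
contact_force: [1.2, 0.5, 0.7]
grip_width: 0.0184
```

Call:
play_rows(
  plan=[
    [0,-1,13,0,0,0,15],
    [-0.7,-3.7,25.4,0,0,0,15],
    [-1.6,-8.4,37.4,0,0,0,15],
    [-2.9,-14.7,48.6,0,0,0,15],
    [-4.4,-22.7,58.6,0,0,0,15],
    [-6.2,-31.9,67.4,0,0,0,15],
    [-6.2,-31.9,67.4,0,0,0,15],
  ],
)

```text
clock: 4.45
tcp_pos: [0.5762, -0.0099, 0.2541]
orientation: [2.417, 2.007, 0.002]
contact_force: [1.5, -0.7, -3.9]
grip_width: 0.0186
```

Run:
```python
from h import *
f=snap('wrist','w3');print(r.get_obs())
f=snap('side','s3');c=f['color'][60:260,180:390];cv2.imwrite('pics/s3c.png',cv2.resize(c,None,fx=3,fy=3))
```

```text
{'clock': 4.5, 'joints': array([-0.63414763,  0.34412135,  0.69447402,  1.8075121 , -0.24823533,
        1.07753237, -0.0340691 ]), 'qvel': array([-0.01029981,  0.01425793, -0.013487  ,  0.00014863,  0.00799684,
       -0.01106083, -0.00557987]), 'tau': array([ -0.20316896, -43.23415518,   7.39111975, -27.35378444,
        -0.25503237,   0.63977994,   0.08456976]), 'tcp_pos': array([ 0.57634818, -0.00922029,  0.25348268]), 'orientation': array([2.41607076e+00, 2.00769116e+00, 1.59187596e-03]), 'contact_force': array([ 1.64412423, -1.48824242, -2.82776745]), 'moment': array([-0.28293233, -0.2089392 , -0.05116256]), 'grip_width': 0.018695322473035476}
```

View pics/w3.png

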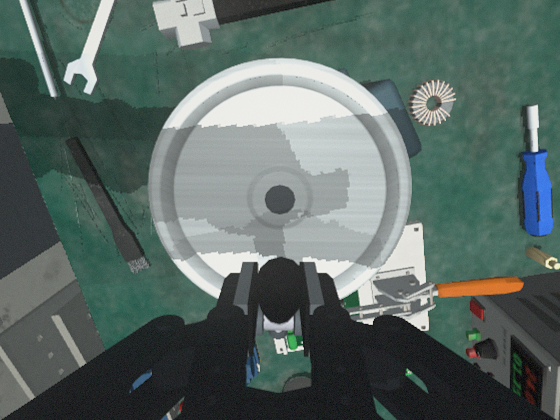

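View pics/s3c.png

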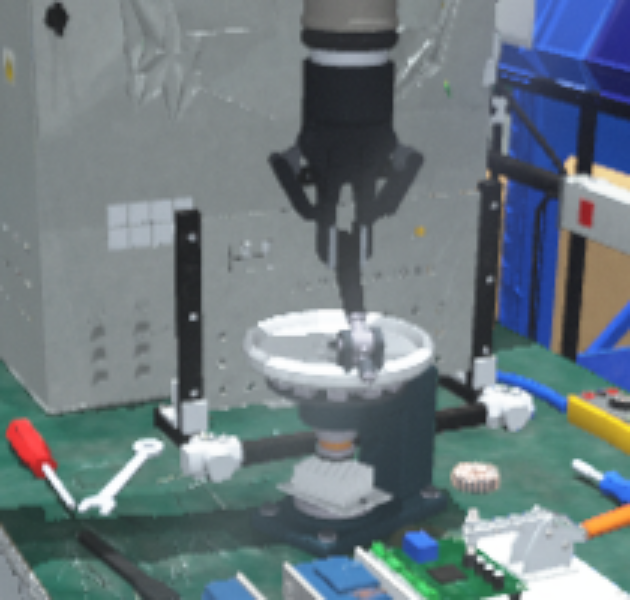

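Call:
play_rows(
  plan=[
    [-2,-10.5,7.2,0,0,0,15],
    [-4.2,-21.9,12.8,0,0,0,15],
    [-6.6,-34.1,16.5,0,0,0,15],
    [-8.5,-44.1,18.2,0,0,0,15],
    [-10.1,-52.4,18.6,0,0,0,15],
    [-10.6,-55,18.6,0,0,0,15],
    [-10.6,-55,18.6,0,0,0,15],
  ],
)

```text
clock: 5.25
tcp_pos: [0.5659, -0.0641, 0.2719]
orientation: [2.415, 2.008, 0.001]
contact_force: [2.0, 0.9, -0.4]
grip_width: 0.0175
```

Run:
```python
from h import *
f=snap('wrist','w4');print(r.get_obs())
f=snap('side','s4');c=f['color'][60:260,180:390];cv2.imwrite('pics/s4c.png',cv2.resize(c,None,fx=3,fy=3))
```

```text
{'clock': 5.3, 'joints': array([-0.56712962,  0.31426553,  0.72043419,  1.80209541, -0.22951847,
        1.10964559,  0.04855424]), 'qvel': array([-0.00471502, -0.00058982,  0.00177782, -0.00206011,  0.0047059 ,
        0.0013234 , -0.0023175 ]), 'tau': array([ 7.83250742e-01, -3.91078234e+01,  7.50899076e+00, -2.61962181e+01,
        5.63451424e-01,  6.76844325e-01,  3.89197993e-02]), 'tcp_pos': array([ 0.56594264, -0.06400816,  0.27186337]), 'orientation': array([2.41485075e+00, 2.00824025e+00, 7.72020901e-04]), 'contact_force': array([ 1.93431246,  1.44796442, -0.235863  ]), 'moment': array([ 0.32520177, -0.59979577,  0.01261062]), 'grip_width': 0.017284108426517012}
```

View pics/w4.png

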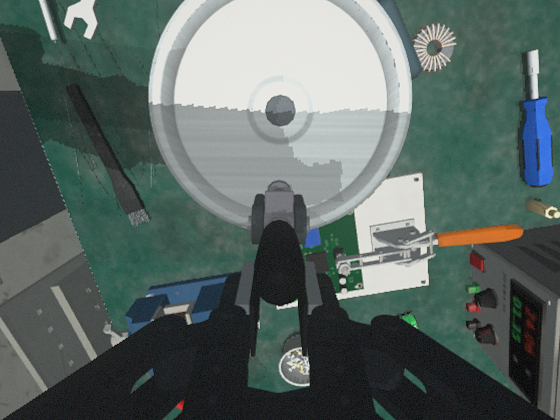

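View pics/s4c.png

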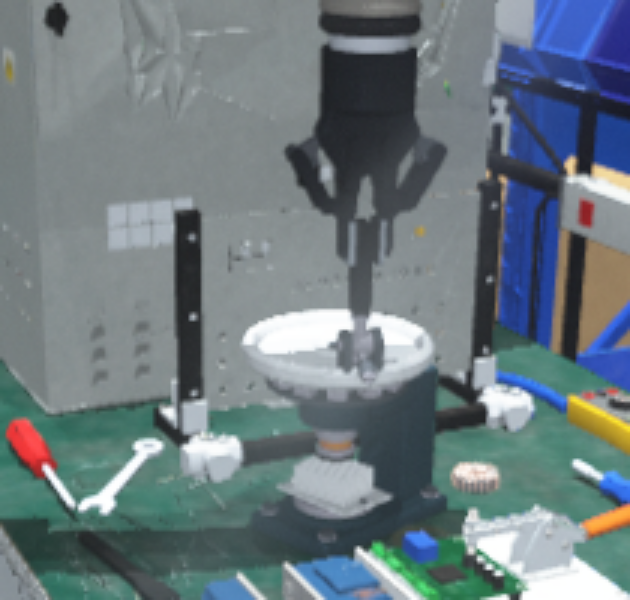

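Call:
play_rows(
  plan=[
    [0,0,0,0,0,0,45],
    [0,0,0,0,0,0,45],
    [0,0,0,0,0,0,45],
  ],
)

```text
clock: 5.65
tcp_pos: [0.5653, -0.0638, 0.2712]
orientation: [-2.415, -2.009, 0.002]
contact_force: [-0.4, 0.9, -0.0]
grip_width: 0.0446
```

Run:
```python
from h import *
f=snap('wrist','w5');print(r.get_obs()['contact_force'],r.get_obs()['tcp_pos'])
A=cloud(f);m=(A[...,2]>.285)&(A[...,2]<.312)&(np.hypot(A[...,0]-.566,A[...,1]+.061)<.022)&(f['z_map']>0)
p=A[m];print(len(p),p.mean(0),p.min(0),p.max(0))
for z in (.29,.296,.302): q=A[m&(A[...,2]>z)];print(len(q),q.mean(0))
f=snap('side','s5')
A=cloud(f);m=(A[...,2]>.23)&(A[...,2]<.31)&(np.hypot(A[...,0]-.566,A[...,1]+.061)<.018)
for z in np.arange(.23,.31,.01):
  q=A[m&(abs(A[...,2]-z)<.005)];print(z,len(q),q.mean(0))
c=f['color'][60:260,180:390];cv2.imwrite('pics/s5c.png',cv2.resize(c,None,fx=3,fy=3))
```

```text
[-0.05125733 -0.54099783 -0.16922827] [ 0.5653683  -0.06368436  0.27121207]
2759 [ 0.56880888 -0.05303953  0.29954219] [ 0.55727778 -0.0683347   0.28503171] [ 0.5879585  -0.0464734   0.31087647]
2465 [ 0.5687136  -0.05334837  0.30098398]
2063 [ 0.56850514 -0.05395326  0.30254463]
1264 [ 0.56837439 -0.05541377  0.30437031]
0.23 17 [ 0.56228353 -0.06546728  0.23214659]
0.24000000000000002 30 [ 0.56320961 -0.06587603  0.23979808]
0.25 32 [ 0.56244091 -0.06514038  0.24990194]
0.26 29 [ 0.56167288 -0.06530998  0.25996072]
0.27 37 [ 0.56350975 -0.06510722  0.27014242]
0.28 33 [ 0.56356502 -0.06457     0.2799162 ]
0.29000000000000004 32 [ 0.56234918 -0.06334177  0.28937794]
0.30000000000000004 28 [ 0.56470327 -0.06125401  0.29888179]
```

View pics/w5.png

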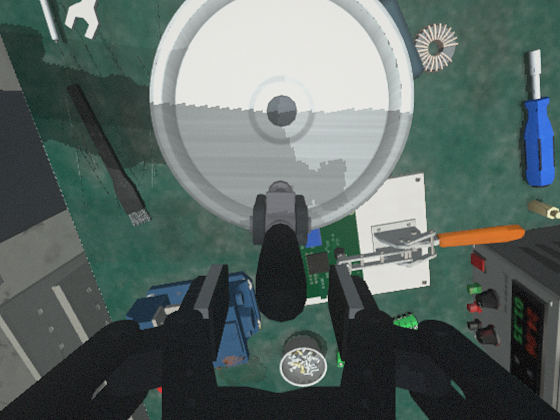

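View pics/s5c.png

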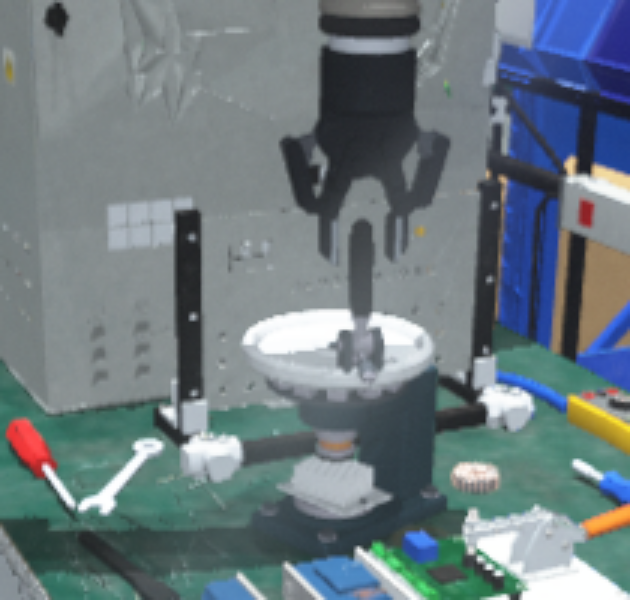

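Call:
play_rows(
  plan=[
    [0.5,2,-8,0,0,0,45],
    [1,3,-17,0,0,0,45],
    [1,3,-17,0,0,0,45],
    [1,3,-17,0,0,0,15],
    [1,3,-17,0,0,0,15],
    [1,3,-17,0,0,0,15],
    [1,3,-17,0,0,0,15],
  ],
  grip_force=40,
)

```text
clock: 6.45
tcp_pos: [0.5668, -0.0606, 0.2544]
orientation: [2.415, 2.009, 0.0]
contact_force: [0.3, -1.3, -0.9]
grip_width: 0.0191
```

Run:
```python
from h import *
import time
o=r.get_obs();print(o['tcp_pos'],o['contact_force'],o['moment'],o['grip_width'],o['clock'])
a0=np.arctan2(-.982,-.19);ax=np.array([579,7.5])
th=np.arange(0,10.01,.15)
P=ax+70.5*np.c_[np.cos(a0-th),np.sin(a0-th)]
print(P[0])
for i,(t,p) in enumerate(zip(th,P)): print('%.2f'%t,np.round(p-P[11*(max(i-1,0)//11)],1))
```

```text
[ 0.56676098 -0.06060802  0.25441499] [ 0.29606881 -1.28610563 -0.91291018] [-0.05757045 -0.08173475 -0.02022463] 0.019067813205004776 6.45
[565.60783884 -61.71632769]
0.00 [0. 0.]
0.15 [-10.2   2.8]
0.30 [-19.9   7. ]
0.45 [-28.8  12.7]
0.60 [-36.7  19.7]
0.75 [-43.6  27.7]
0.90 [-49.2  36.7]
1.05 [-53.3  46.4]
1.20 [-56.   56.6]
1.35 [-57.1  67.1]
1.50 [-56.6  77.7]
1.65 [-54.5  88. ]
1.80 [3.6 9.9]
1.95 [ 8.6 19.2]
2.10 [15.  27.7]
2.25 [22.5 35.1]
2.40 [31.1 41.3]
2.55 [40.5 46.1]
2.70 [50.5 49.5]
2.85 [60.9 51.3]
3.00 [71.4 51.6]
3.15 [81.9 50.3]
3.30 [92.1 47.4]
3.45 [ 9.6 -4.4]
3.60 [ 18.5 -10.1]
3.75 [ 26.4 -17.1]
3.90 [ 33.2 -25.2]
4.05 [ 38.7 -34.2]
4.20 [ 42.7 -44. ]
4.35 [ 45.3 -54.2]
4.50 [ 46.3 -64.7]
4.65 [ 45.8 -75.3]
4.80 [ 43.6 -85.6]
4.95 [ 40.  -95.5]
5.10 [-5.1 -9.3]
5.25 [-11.5 -17.6]
5.40 [-19.1 -25. ]
5.55 [-27.7 -31.1]
5.70 [-37.2 -35.8]
5.85 [-47.2 -39.1]
6.00 [-57.6 -40.9]
6.15 [-68.2 -41.1]
6.30 [-78.7 -39.7]
6.45 [-88.8 -36.7]
6.60 [-98.4 -32.3]
6.75 [-8.8  5.8]
6.90 [-16.7  12.9]
7.05 [-23.4  21. ]
7.20 [-28.8  30.1]
7.35 [-32.8  39.9]
7.50 [-35.3  50.2]
7.65 [-36.2  60.7]
7.80 [-35.5  71.2]
7.95 [-33.3  81.6]
8.10 [-29.6  91.4]
8.25 [-24.4 100.7]
8.40 [6.5 8.3]
8.55 [14.2 15.6]
8.70 [22.8 21.6]
8.85 [32.3 26.3]
9.00 [42.4 29.5]
9.15 [52.8 31.2]
9.30 [63.4 31.3]
9.45 [73.8 29.8]
9.60 [83.9 26.8]
9.75 [93.5 22.3]
9.90 [102.3  16.4]
```

Call:
play_rows(
  plan=[
    [-6,0,0,0,0,0,15],
    [-11,2,0,0,0,0,15],
    [-20.8,6.2,0,0,0,0,15],
    [-29.7,11.9,0,0,0,0,15],
    [-37.6,18.9,0,0,0,0,15],
  ],
)

```text
clock: 6.95
tcp_pos: [0.5309, -0.0423, 0.2546]
orientation: [2.412, 2.005, 0.005]
contact_force: [8.9, -2.8, -8.7]
grip_width: 0.019
```

```bash
cat > fr.py <<'E'
from h import *
o=r.get_obs();p=o['tcp_pos'];ax=np.array([.579,.0075]);v=p[:2]-ax;a=np.arctan2(v[1],v[0]);e=v/np.hypot(*v);t=np.array([e[1],-e[0]])
F=o['contact_force'];print('clk',o['clock'],'tcp',np.round(p*1000,1),'R %.1f'%(1000*np.hypot(*v)),'theta %.3f'%((np.arctan2(-.982,-.19)-a)%(2*np.pi)),'Fout %.1f Ftan(cw) %.1f Fz %.1f'%(F[:2]@e,F[:2]@t,F[2]),'w',o['grip_width'])
E
python3 fr.py; python3 -c "
from h import *
snap('wrist','w6')"
```

```text
clk 6.95 tcp [530.9 -42.3 254.6] R 69.2 theta 0.578 Fout -4.1 Ftan(cw) -8.3 Fz -8.7 w 0.019007164331211416
```

View pics/w6.png

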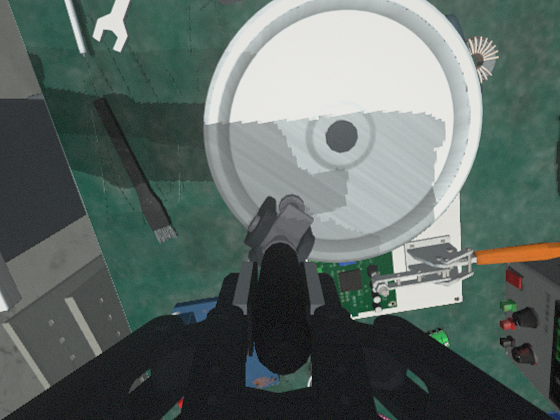

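Call:
play_rows(
  plan=[
    [-6.9,8,0,0,0,0,15],
    [-12.5,17,0,0,0,0,15],
    [-16.6,26.7,0,0,0,0,15],
    [-19.3,36.9,0,0,0,0,15],
    [-20.4,47.4,0,0,0,0,15],
    [-19.9,58,0,0,0,0,15],
    [-17.8,68.3,0,0,0,0,15],
  ],
)

```text
clock: 7.7
tcp_pos: [0.5118, 0.0234, 0.2544]
orientation: [2.415, 2.003, -0.002]
contact_force: [4.4, -9.6, -4.5]
grip_width: 0.0188
```

```bash
python3 fr.py
```

```text
clk 7.7 tcp [511.8  23.4 254.4] R 69.1 theta 1.612 Fout -6.5 Ftan(cw) -8.4 Fz -4.5 w 0.018803419464364406
```

Call:
play_rows(
  plan=[
    [3.6,9.9,0,0,0,0,15],
    [8.6,19.2,0,0,0,0,15],
    [15,27.7,0,0,0,0,15],
    [22.5,35.1,0,0,0,0,15],
    [31.1,41.3,0,0,0,0,15],
    [40.5,46.1,0,0,0,0,15],
    [50.5,49.5,0,0,0,0,15],
    [60.9,51.3,0,0,0,0,15],
    [71.4,51.6,0,0,0,0,15],
    [81.9,50.3,0,0,0,0,15],
    [92.1,47.4,0,0,0,0,15],
  ],
)

```text
clock: 8.8
tcp_pos: [0.6011, 0.0743, 0.2543]
orientation: [-2.411, -2.006, 0.006]
contact_force: [-9.1, 0.4, 7.4]
grip_width: 0.0189
```

```bash
python3 fr.py; python3 -c "
from h import *
f=snap('wrist','w7');g=snap('side','s7')
c=g['color'][60:260,180:390];cv2.imwrite('pics/s7c.png',cv2.resize(c,None,fx=3,fy=3))"
```

```text
clk 8.8 tcp [601.1  74.3 254.3] R 70.4 theta 3.270 Fout -2.5 Ftan(cw) -8.8 Fz 7.4 w 0.018906209668451975
```

View pics/s7c.png

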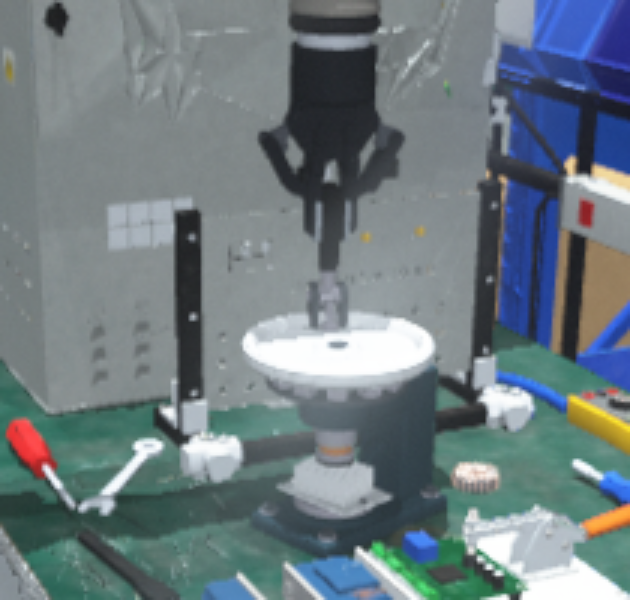

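Call:
play_rows(
  plan=[
    [9.6,-4.4,0,0,0,0,15],
    [18.5,-10.1,0,0,0,0,15],
    [26.4,-17.1,0,0,0,0,15],
    [33.2,-25.2,0,0,0,0,15],
    [38.7,-34.2,0,0,0,0,15],
    [42.7,-44,0,0,0,0,15],
  ],
)

```text
clock: 9.5
tcp_pos: [0.6451, 0.0339, 0.2544]
orientation: [-2.408, -2.009, -0.002]
contact_force: [-4.8, 6.9, 4.9]
grip_width: 0.0187
```

```bash
python3 fr.py
```

```text
clk 9.5 tcp [645.1  33.9 254.4] R 71.2 theta 4.141 Fout -1.9 Ftan(cw) -8.2 Fz 4.9 w 0.01866276469483936
```

Call:
play_rows(
  plan=[
    [2.9,-10.2,0,0,0,0,15],
    [4.1,-20.7,0,0,0,0,15],
    [3.6,-31.3,0,0,0,0,15],
    [1.4,-41.6,0,0,0,0,15],
    [-2.2,-51.5,0,0,0,0,15],
  ],
)

```text
clock: 10.0
tcp_pos: [0.6458, -0.0171, 0.2545]
orientation: [-2.41, -2.013, -0.01]
contact_force: [5.9, 9.0, -3.8]
grip_width: 0.0191
```

```bash
python3 fr.py
```

```text
clk 10.0 tcp [645.8 -17.1 254.5] R 71.2 theta 4.874 Fout 2.5 Ftan(cw) -10.5 Fz -3.8 w 0.01907948596297885
```

Call:
play_rows(
  plan=[
    [-3.9,-10.1,0,0,0,0,15],
    [-10.4,-18.6,0,0,0,0,15],
    [-18.2,-26.2,0,0,0,0,15],
  ],
)

```text
clock: 10.3
tcp_pos: [0.6281, -0.0446, 0.2545]
orientation: [2.411, 2.012, 0.009]
contact_force: [7.5, 4.5, -4.0]
grip_width: 0.0189
```

```bash
python3 fr.py
```

```text
clk 10.3 tcp [628.1 -44.6 254.5] R 71.6 theta 5.337 Fout 1.9 Ftan(cw) -8.6 Fz -4.0 w 0.018892072148737712
```

Call:
play_rows(
  plan=[
    [-8.4,-6.5,0,0,0,0,15],
    [-17.9,-11.4,0,0,0,0,15],
    [-28,-14.8,0,0,0,0,15],
    [-38.6,-16.6,0,0,0,0,15],
  ],
)

```text
clock: 10.7
tcp_pos: [0.5893, -0.0632, 0.2546]
orientation: [2.411, 2.008, 0.008]
contact_force: [8.8, 1.0, -6.9]
grip_width: 0.019
```

```bash
python3 fr.py; python3 -c "
from h import *
f=snap('wrist','w8');g=snap('side','s8')
c=g['color'][190:245,265:330];cv2.imwrite('pics/s8z.png',cv2.resize(c,None,fx=11,fy=10,interpolation=cv2.INTER_NEAREST))"
```

```text
clk 10.7 tcp [589.3 -63.2 254.6] R 71.5 theta 5.947 Fout 0.3 Ftan(cw) -8.9 Fz -6.9 w 0.018996557142994887
```

View pics/s8z.png

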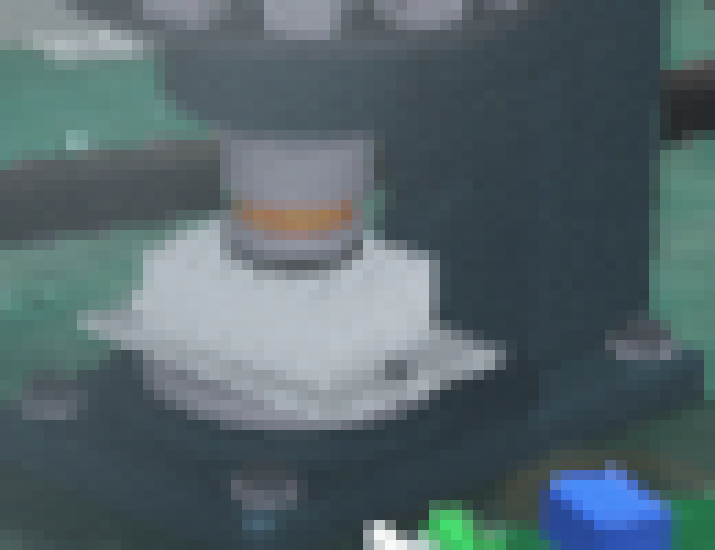

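View pics/w8.png

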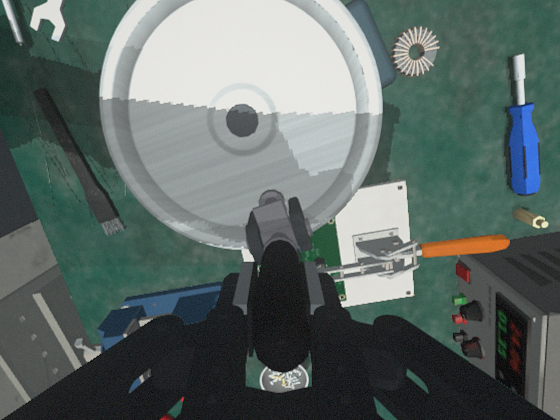

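Run:
```python
import numpy as np
a0=np.arctan2(-.982,-.19)
c=lambda t,ax,R:np.array(ax)+R*np.array([np.cos(a0-t),np.sin(a0-t)])
p0=c(6.0,(579,7.5),70.5)+[1.3,-1.9];print(p0)
base=p0
for i,t in enumerate(np.arange(6.15,10.3,.15)):
    p=c(t,(580,6.7),71);print('%.2f'%t,np.round(p-base,1),end='  ')
    if i%4==3: base=np.round(p,1);print('--')
```

```text
[586.78135946 -64.60143859]
6.15 [-10.9   0.4]  6.30 [-21.4   1.8]  6.45 [-31.7   4.8]  6.60 [-41.3   9.3]  --
6.75 [-8.9  5.8]  6.90 [-16.8  12.9]  7.05 [-23.6  21.2]  7.20 [-29.   30.3]  --
7.35 [-4.1  9.8]  7.50 [-6.6 20.2]  7.65 [-7.5 30.8]  7.80 [-6.8 41.4]  --
7.95 [ 2.2 10.4]  8.10 [ 6.  20.4]  8.25 [11.2 29.6]  8.40 [17.7 38. ]  --
8.55 [7.8 7.3]  8.70 [16.5 13.4]  8.85 [26.  18.1]  9.00 [36.2 21.4]  --
9.15 [10.5  1.7]  9.30 [21.1  1.7]  9.45 [31.6  0.2]  9.60 [41.8 -2.8]  --
9.75 [ 9.7 -4.6]  9.90 [ 18.5 -10.5]  10.05 [ 26.3 -17.7]  10.20 [ 33.  -25.9]  --
```

Call:
play_rows(
  plan=[
    [-10.9,0.4,0,0,0,0,15],
    [-21.4,1.8,0,0,0,0,15],
    [-31.7,4.8,0,0,0,0,15],
    [-41.3,9.3,0,0,0,0,15],
  ],
)

```text
clock: 11.2
tcp_pos: [0.5475, -0.0558, 0.2545]
orientation: [2.412, 2.005, 0.004]
contact_force: [8.8, -2.0, -8.3]
grip_width: 0.0194
```

```bash
sed -i 's/.579,.0075/.580,.0067/' fr.py; python3 fr.py
```

```text
clk 11.2 tcp [547.5 -55.8 254.5] R 70.4 theta 0.288 Fout -2.3 Ftan(cw) -8.7 Fz -8.3 w 0.019383759929109564
```

Call:
play_rows(
  plan=[
    [-8.9,5.8,0,0,0,0,15],
    [-16.8,12.9,0,0,0,0,15],
    [-23.6,21.2,0,0,0,0,15],
    [-29,30.3,0,0,0,0,15],
  ],
)

```text
clock: 11.6
tcp_pos: [0.5183, -0.027, 0.2545]
orientation: [2.412, 2.003, 0.002]
contact_force: [8.7, -6.6, -9.5]
grip_width: 0.019
```

```bash
python3 fr.py
```

```text
clk 11.6 tcp [518.3 -27.  254.5] R 70.3 theta 0.880 Fout -4.5 Ftan(cw) -9.9 Fz -9.5 w 0.019022995039557455
```

Call:
play_rows(
  plan=[
    [-4.1,9.8,0,0,0,0,15],
    [-6.6,20.2,0,0,0,0,15],
    [-7.5,30.8,0,0,0,0,15],
    [-6.8,41.4,0,0,0,0,15],
  ],
)

```text
clock: 12.0
tcp_pos: [0.5102, 0.0126, 0.2544]
orientation: [2.414, 2.002, -0.004]
contact_force: [2.5, -12.0, -2.6]
grip_width: 0.0191
```

```bash
python3 fr.py
```

```text
clk 12.0 tcp [510.2  12.6 254.4] R 70.0 theta 1.464 Fout -3.5 Ftan(cw) -11.7 Fz -2.6 w 0.01909001344344952
```

Call:
play_rows(
  plan=[
    [2.2,10.4,0,0,0,0,15],
    [6,20.4,0,0,0,0,15],
  ],
)

```text
clock: 12.2
tcp_pos: [0.5151, 0.0326, 0.2544]
orientation: [2.416, 2.003, -0.008]
contact_force: [-3.2, -11.7, 3.5]
grip_width: 0.0189
```

```bash
python3 fr.py; python3 -c "
from h import *
g=snap('side','s9')
c=g['color'][190:245,265:330];cv2.imwrite('pics/s9z.png',cv2.resize(c,None,fx=11,fy=10,interpolation=cv2.INTER_NEAREST))"
```

```text
clk 12.2 tcp [515.1  32.6 254.4] R 69.9 theta 1.760 Fout -1.4 Ftan(cw) -12.0 Fz 3.5 w 0.01885362731838139
```

View pics/s9z.png

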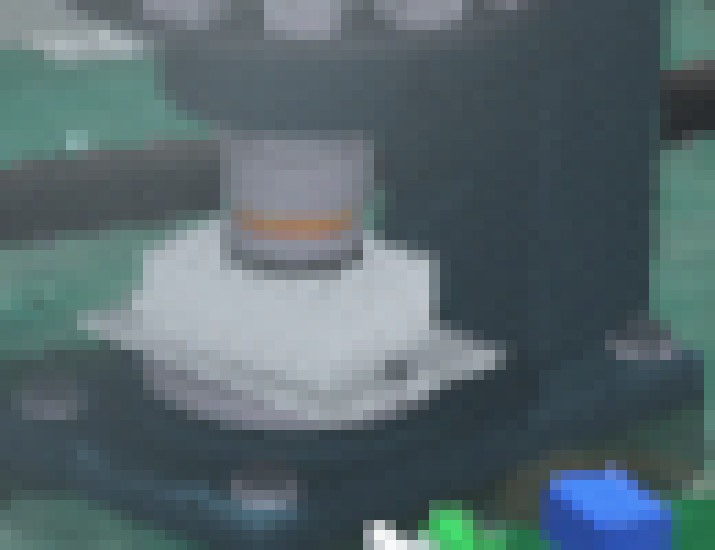

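Call:
play_rows(
  plan=[
    [5.2,9.2,0,0,0,0,15],
    [11.7,17.6,0,0,0,0,15],
    [19.5,24.9,0,0,0,0,15],
    [28.2,31,0,0,0,0,15],
  ],
)

```text
clock: 12.65
tcp_pos: [0.5414, 0.065, 0.2542]
orientation: [-2.416, -2.005, 0.013]
contact_force: [-11.0, -6.7, 10.8]
grip_width: 0.019
```

```bash
python3 fr.py
```

```text
clk 12.65 tcp [541.4  65.  254.2] R 69.9 theta 2.366 Fout 0.5 Ftan(cw) -12.9 Fz 10.8 w 0.019008983936389584
```

Call:
play_rows(
  plan=[
    [9.4,5.5,0,0,0,0,15],
    [19.7,9,0,0,0,0,15],
    [26.7,10.3,0,0,0,0,15],
  ],
)

```text
clock: 12.95
tcp_pos: [0.5681, 0.076, 0.2542]
orientation: [-2.415, -2.005, 0.013]
contact_force: [-13.2, -5.1, 12.0]
grip_width: 0.0191
```

```bash
python3 fr.py; python3 -c "
from h import *
g=snap('side','s10');w=snap('wrist','w10')
c=g['color'][190:245,265:330];cv2.imwrite('pics/s10z.png',cv2.resize(c,None,fx=11,fy=10,interpolation=cv2.INTER_NEAREST))
I=[np.load('pics/%s.npz'%n)['color'] for n in ('side0','s7','s8','s9','s10')]
for v in range(200,221): print(v,[list(i[v,288:294].mean(0).astype(int)) for i in I])
"; python3 fr.py
```

```text
clk 12.95 tcp [568.1  76.  254.2] R 70.3 theta 2.781 Fout -2.8 Ftan(cw) -13.8 Fz 12.0 w 0.019054297521916033
200 [[np.int64(107), np.int64(101), np.int64(89)], [np.int64(112), np.int64(104), np.int64(91)], [np.int64(101), np.int64(94), np.int64(79)], [np.int64(105), np.int64(97), np.int64(84)], [np.int64(112), np.int64(104), np.int64(91)]]
201 [[np.int64(107), np.int64(101), np.int64(87)], [np.int64(111), np.int64(104), np.int64(90)], [np.int64(99), np.int64(92), np.int64(79)], [np.int64(104), np.int64(97), np.int64(83)], [np.int64(111), np.int64(103), np.int64(90)]]
202 [[np.int64(106), np.int64(99), np.int64(86)], [np.int64(110), np.int64(102), np.int64(89)], [np.int64(99), np.int64(91), np.int64(77)], [np.int64(103), np.int64(95), np.int64(82)], [np.int64(109), np.int64(102), np.int64(89)]]
203 [[np.int64(121), np.int64(113), np.int64(104)], [np.int64(126), np.int64(118), np.int64(107)], [np.int64(112), np.int64(104), np.int64(94)], [np.int64(119), np.int64(111), np.int64(101)], [np.int64(124), np.int64(115), np.int64(105)]]
204 [[np.int64(149), np.int64(139), np.int64(134)], [np.
[... 3421 characters left out ...]
6), np.int64(177)], [np.int64(192), np.int64(186), np.int64(178)], [np.int64(192), np.int64(186), np.int64(177)]]
219 [[np.int64(191), np.int64(185), np.int64(176)], [np.int64(195), np.int64(189), np.int64(180)], [np.int64(194), np.int64(188), np.int64(179)], [np.int64(194), np.int64(187), np.int64(178)], [np.int64(194), np.int64(188), np.int64(179)]]
220 [[np.int64(192), np.int64(186), np.int64(177)], [np.int64(196), np.int64(189), np.int64(181)], [np.int64(195), np.int64(189), np.int64(180)], [np.int64(195), np.int64(189), np.int64(180)], [np.int64(195), np.int64(189), np.int64(181)]]
clk 13.05 tcp [569.1  76.1 254.2] R 70.3 theta 2.795 Fout -3.0 Ftan(cw) -8.2 Fz 7.2 w 0.018730903134111396
```

View pics/s10z.png

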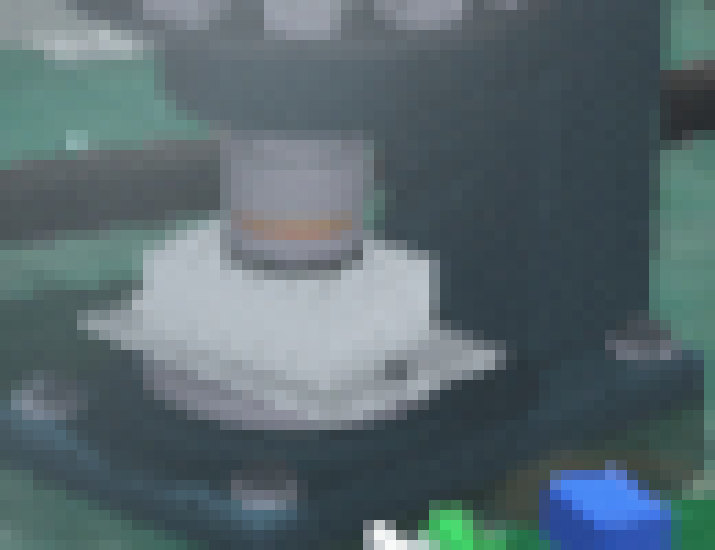

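Call:
play_rows(
  plan=[
    [-0.5,0,0,0,0,0,24],
    [-0.5,0,0,0,0,0,36],
    [-0.5,0,0,0,0,0,50],
    [-0.5,0,0,0,0,0,50],
    [-0.5,0,20,0,0,0,50],
    [-0.5,0,50,0,0,0,50],
    [-0.5,0,90,0,0,0,50],
    [-0.5,0,120,0,0,0,50],
    [-0.5,0,120,0,0,0,50],
  ],
)

```text
clock: 13.95
tcp_pos: [0.5726, 0.0785, 0.379]
orientation: [2.413, 2.007, 0.012]
contact_force: [0.3, -0.6, -1.0]
grip_width: 0.0502
```

```bash
python3 fr.py; python3 -c "
from h import *
g=snap('side','s11');w=snap('wrist','w11');t=snap('top','t11')
c=g['color'][60:260,180:390];cv2.imwrite('pics/s11c.png',cv2.resize(c,None,fx=3,fy=3))
i=g['color']
for v in range(209,219): print(v,i[v,288:294].mean(0).astype(int))
"; python3 fr.py
```

```text
clk 13.95 tcp [572.6  78.5 379. ] R 72.2 theta 2.848 Fout -0.6 Ftan(cw) 0.2 Fz -1.0 w 0.05017987816512501
209 [154 143 139]
210 [154 143 138]
211 [146 141 140]
212 [119 132 149]
213 [121 128 150]
214 [153 142 138]
215 [141 130 126]
216 [108 102  97]
217 [143 138 130]
218 [191 184 176]
clk 14.1 tcp [570.   78.7 373.7] R 72.7 theta 2.813 Fout -0.2 Ftan(cw) 0.1 Fz 0.3 w 0.050089698380654815
```

View pics/s11c.png

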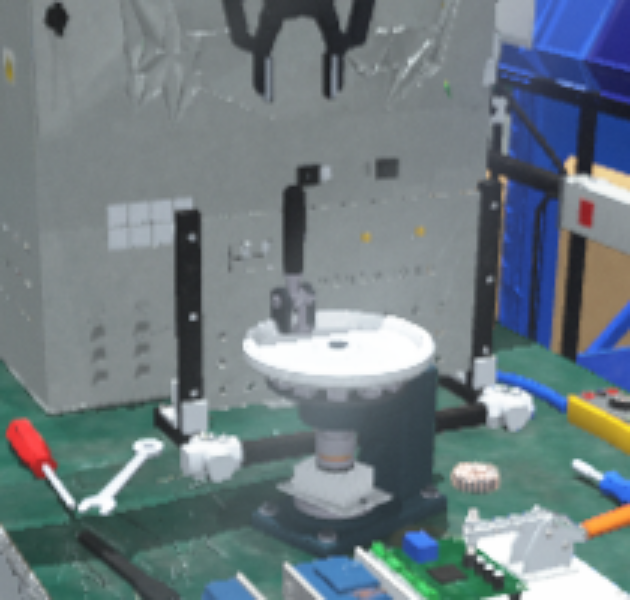

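View pics/w11.png

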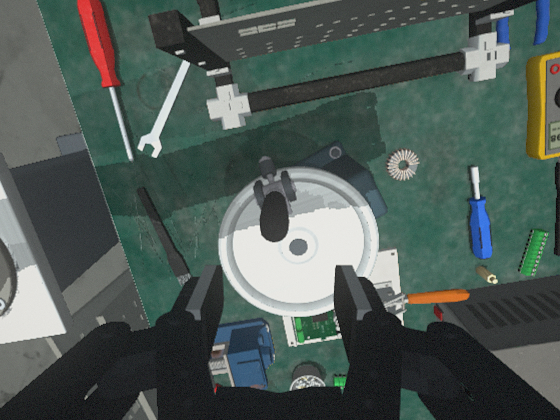

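```bash
python3 -c "
from h import *
g=dict(np.load('pics/s11.npz'));A=cloud(g)
for z in np.arange(.24,.31,.015):
  m=(abs(A[...,2]-z)<.007)&(np.hypot(A[...,0]-.568,A[...,1]-.074)<.03)
  q=np.median(A[m],0)+np.array([.427,.904,0])*.008;v=q[:2]-[.580,.0067];print('%.3f'%z,m.sum(),q,1000*np.hypot(*v),(-1.762-np.arctan2(v[1],v[0]))%(2*np.pi)+2*np.pi)
a=np.load('pics/s11.npz')['color'].astype(int);b=np.load('pics/side0.npz')['color'].astype(int)
for n,(x0,x1,y0,y1) in dict(driver=(180,206,195,232),spanner=(206,236,203,235),brush=(203,240,233,265),sink=(276,312,218,234)).items(): print(n,abs(a-b)[y0:y1,x0:x1].mean())
a=cv2.imread('pics/t11.png') if 0 else np.load('pics/t11.npz')['color'];cv2.imwrite('pics/t11.png',a[100:280,100:340].repeat(3,0).repeat(3,1))
"
```

```text
0.240 34 [0.56772037 0.0751818  0.23963018] 69.57403575193275 9.056147542292084
0.255 41 [0.56789341 0.07693397 0.25478857] 71.26977390165264 9.062876674352834
0.270 40 [0.56658094 0.07508876 0.26990392] 69.69285500414172 9.039818504680499
0.285 42 [0.5671002  0.07553792 0.28454218] 70.03615969637625 9.048328882446187
0.300 30 [0.56753296 0.07733321 0.29785885] 71.72501615664507 9.058869801255415
driver 4.983714483714484
spanner 11.42361111111111
brush 16.58051801801802
sink 1.3784722222222223
```

View pics/t11.png

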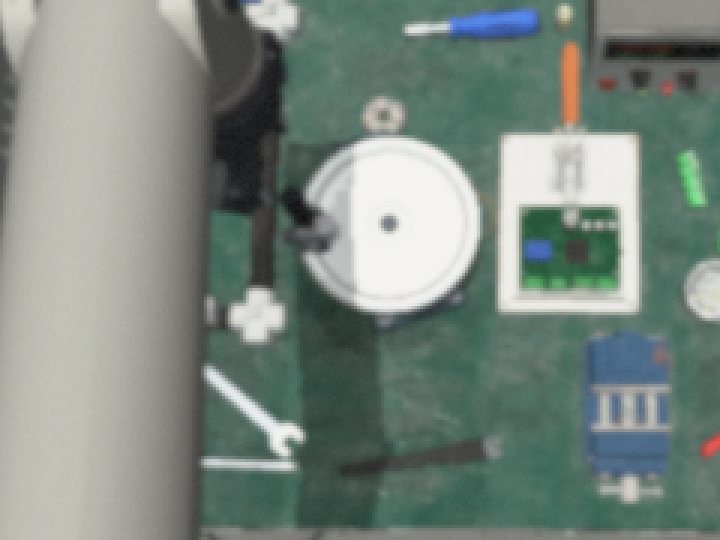

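Crank vertical at a wheel angle of about 9.05 rad, and the tools have not moved (only the arm's shadow changed). Handing in.

```bash
python3 -c "
from bench import r
print(r.get_obs()['contact_force']); print(r.hand_in())"
```

```text
[ 0.14353857 -0.20580076  0.3432884 ]
the job is handed in; nothing more can be done
None
```

I swung the crank up until it snapped upright, then wound the wheel about 9.05 rad (1.44 turns) clockwise. I released it, backed the gripper off and handed in at about 14 s of the 64 s allowed.

**Squeeze:** I estimate the springs are squeezed about 4 mm, roughly half. The estimates do not agree exactly:

| Method | Estimated squeeze |
|---|---|
| Rise in turning force at the grip | about 3.7 mm |
| Width of the visible spring band in the side view | about 4.1 mm |
| Wheel angle since touch (touch angle averaged from force and pad position) | about 4.3 mm |

**After release:**
- The crank stands vertical about 70 mm from the axis.
- The wheel has not run back.
- The heat sink is unchanged in the side view.
- The gripper touches nothing.

**Tools:** Image differences over the screwdriver, spanner and brush were not zero (about 5 to 17 grey levels). I put this down to the arm's shadow, because the parts I could see had not moved. In the last top view the arm hid the screwdriver's handle and part of the spanner, but both showed in the wrist and side views.

**Winding force:** The tool pushed inward on the crank with up to about 2.5 N during one stretch. I corrected for it, and it stayed below the 5 N that would fold the crank.

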